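# Stow the tumbler in the push-to-open drawer of the appliance garage

## Robot

A 6-joint arm with a two-finger parallel gripper is mounted at the origin on the work surface. World frame = base frame: x ahead of the robot, y to its left, z up, the work surface at z = 0. Lengths are in m, angles in degrees, forces in N, time in s.
With the tool pointing down it reaches from about 0.325 to 0.775 m from the base axis. Payload 9.3 kg.
Tool frame: the origin (TCP) lies at the very end of the fingers, on their centre line; the grasp point (between the pads) lies 19 mm behind it (ctrl.pinch_z is the distance from the TCP to the grasp point, in m); z points along the fingers, y is the direction in which the jaws open and shut (so a half turn about z gives the same grasp; the last joint's range is limited). The gripper opens to 85 mm and grips with 20 to 120 N. Pads are 22 mm wide; open, the fingers measure 114 mm over their backs; the gripper's body (76 mm by 85 mm) begins 54 mm behind the grasp point. The pads swing forward as they close: fully open they stand 13 mm farther back than shut.
Start: joints at [62.876, 14.817, 1.232, 76.415, 0, 81.257], TCP at [0.173, 0.522, 0.231] pointing down, gripper open.
Joint ranges: [-174.27, 174.27], [-52.1, 104.24], [-59.71, 78.15], [-110.17, 111.67], [-87.03, 83.33], [-180, 180]. Speed limits (degrees/s): [127.2, 127.2, 159.86, 180, 180, 180].

## Interface

Orientations are given as [roll, pitch, yaw] about the fixed x, y, z axes, in that order (R = Rz(yaw) Ry(pitch) Rx(roll)).
In Python, from plant import ctrl, viewer, finder gives the robot as it stands.
- The arm moves only by the shell command python3 -m jog 'ROWS' [FORCE]. ROWS is JSON, a list of rows, each a list of 3 entries, a list of its own where there are three numbers: the gripper command: -1 is shut, 1 is fully open, values between are in proportion, then the shift along the tool's x, y, z in m, then the turn, a rotation vector about the tool's x, y, z in degrees. In form: [[hand, [x, y, z], [wx, wy, wz]], ...]. A call has 1 to 20 rows; each row is the pose to reach, as a shift and turn from the pose commanded when the call began, along the tool's axes at that moment; what a row does not reach only later rows make up. A row lasts 1/12 s, in which the tool goes at most 41.7 mm and 7.16 degrees, less where a joint would pass 70% of its speed; a pose out of reach is approached as far as the arm can. A call with a gripper value outside its range is refused whole. The fingers move at their own pace and stop on an object; FORCE is the grip in N (left out, the last holds). Time passes only in rows, so rows that repeat a pose let the fingers close. It gives the time, the measured TCP pose, the force and the opening at its end, in the units of the state.
- ctrl.state(): the state, without advancing time (a new reading comes with each control period).
- viewer.camera(name): name is "scene" or "top" or "wrist"; returns (picture, depth): 384x512x3 uint8, red, green, blue; 384x512 float32, m along the optical axis (not along the pixel's ray), 0 where there is no reading.
- viewer.get_calibration(name): a dict with "intrinsics" (3x3 intrinsics, pixels), "k1" (the pictures are not rectified: a ray, as slopes to the right and down, at radius r is drawn at 1 + k1 r^2 times it, then the intrinsics apply), "world_to_cam" (4x4, takes a point from world to camera coordinates); the wrist camera has in their place "tool_from_camera" (4x4, takes a point from camera to tool coordinates, whose origin is the TCP and whose axes are the flange's). Camera axes: x right, y up, looking along -z (the intrinsics and any distortion apply to the point x, -y, -z); pixel columns grow to the right and rows downward; lengths in m; the calibration is good to about 2 mm. A picture is of the moment at which its call begins: read the wrist's pose just before it. get_calibration takes no time and is no camera call.
- ctrl.hand_in(): hands the job in, once; it reports no verdict.
Trained networks look in the newest picture that a camera, given by its name, has taken for a name from the list of things; names that differ only in an ending like _2 or _b are one class to them, and where a whole thing is asked for, a point or a joint stands for the part that bears it (a point fixed in the world has none). Each returns a list of dicts, best first, with "p" (0 to 1); they miss things now and then, are a little off and sometimes report something else, mostly with a low value. They report only what shows in the picture. A call takes as long as a camera call. They do not tell look-alikes from the thing itself.
- finder.cut_out(target, camera): "pixels" (384x512 bool, what is visible of it).
- finder.spot_point(target, camera): "position" ([x, y, z] in m, in the coordinates of the camera as it stood for that picture, good to about 4 mm: a listed point, or the origin of a listed thing).
The state is a dict: "t": time; "joint_positions": joint angles; "dq": joint speeds; "tau": joint torques, N m; "ee_pos": TCP position; "orientation": TCP orientation; "wrist_force": force on the tool from outside, world axes, zero at the start; "moment": the same for the moment, N m; "opening": finger opening in m.
Only numpy, scipy, OpenCV 4.12 (cv2) and the standard library are available. Lean on these libraries where they do the work, as an engineer would, in place of code of your own. Each camera call takes 0.05 s, during which the arm holds its last target. There are 200 camera calls.

## Task

Put the short stainless tumbler away in the handleless drawer at the bottom of the steel appliance garage. Push the drawer front in until its touch latch lets go and it springs ajar, draw it open, set the tumbler down gently, standing upright, in the drawer, then push the drawer home, without slamming it, until it latches shut again. Leave the mug, the purple snack cup and the half-open door as they are.

Things in the scene. Friction and masses are not known exactly. Their poses are not given: they have to be found in the camera images.
- garage: Appliance garage: fixed brushed-steel cabinet, 460 mm wide, 360 deep, 420 tall. Origin: worktop level, in the plane of its flat front face, under the middle of the drawer's width. x points into the cabinet (front looks along -x), y along the front towards the end nearer the robot, z up. Carcass: y -310 to +150 mm, x 0 to 360. Drawer front: y -128 to +128, z 16 to 136
- face_above (a point): Point on the garage's front face 200 mm up, above the middle of the drawer; axes as the garage's. From 4 mm above the drawer front up to the roof the face is flush with the shut drawer (bay floor edge z 140 to 156 mm, shut door leaf y -80 to +132 mm). A tool held upright at the drawer front strikes this face: tilt it so that the fingers lead in under it
- drawer (a joint): How far the drawer stands out along the garage's -x, m: 0 = latched, front flush; -0.0065 = pressed in to its stop; 0.17 = fully out. To open: press in to the stop (about 10 N) and let go; an ejector (6.5 N at 0, 5 N at 0.062) drives it out to about 0.075 within 1 s; beyond 0.062 it slides freely and stays. To latch: push to the stop again, let go; it returns to 0. Under 5 mm past 0 does nothing
- front_mid (a point): Middle of the drawer front's outer face, 76 mm above the worktop; moves with the drawer; axes as the garage's (x into the cabinet). The front is a plain steel plate 256 mm wide, 120 tall (z 16 to 136), 18 thick, without handle: when ajar, its top edge can be hooked from behind
- drawer_floor (a point): Middle of the drawer's inner floor, 30 mm above the worktop, 135 mm behind the front's outer face; moves with the drawer; axes as the garage's. The drawer is an empty open-topped box, inside 220 mm wide (y) and 234 long (18 to 252 mm behind the front's outer face); side and back walls reach z = 100 mm
- tumbler_mid (a point): Centre, half-way up, of the short stainless tumbler: open-topped, straight-sided, no handle, 62 mm diameter, 80 tall, about 0.13 to 0.24 kg, standing upright on the worktop. z points from foot to rim
- mug_mid (a point): Centre, half-way up, of the white ceramic mug, 80 mm diameter, 92 tall, with a handle standing out 37 mm at its own +y. Not to be disturbed
- snack_cup_mid (a point): Centre, half-way up, of the closed purple snack cup with its lid, 82 mm diameter, 80 tall. Not to be disturbed
- leaf_edge (a point): Point 5 mm from the free edge of the half-open swing-door leaf, half-way up. The leaf is 210 mm wide, 18 thick, lower edge 158 and upper edge 402 mm above the worktop; hinged upright on the garage's front face at the garage's y = -292 mm. Not to be moved
There are look-alikes about, which are no part of the job. Leave any green, orange or turquoise look-alike of the part that bears tumbler_mid alone.

How it is judged:
By the outcome, as a careful person would: the job done as asked, in the order asked, and still so for the second after the job is handed in, with the robot touching nothing.
It also fails if it takes over 72 s, if anything falls off the work surface, if the arm or the gripper's body presses on something with over 40 N, if the wrist force passes 120 N, or if a joint passes its speed limit or range.

## Working session

There is one attempt and no reset: what is moved stays moved. The work goes in short steps, Python scripts to look and compute and a shell command to move; the robot and the scene stay as the last step left them, time stands still between calls to the robot, and variables do not carry over. Pictures are saved under pics/ and viewed, about 8 in all and at most 12, crops included, and the job is handed in when it is done.

```bash
mkdir -p pics; ls
cat > h.py <<'E'
import numpy as np, cv2
from scipy.spatial.transform import Rotation as R
from plant import ctrl, viewer, finder
def toolT(s=None):
    s=s or ctrl.state(); T=np.eye(4)
    T[:3,:3]=R.from_euler('xyz',s['orientation'],degrees=True).as_matrix(); T[:3,3]=s['ee_pos']; return T
def camT(name,s=None):
    c=viewer.get_calibration(name)
    return toolT(s)@np.array(c['tool_from_camera']) if name=='wrist' else np.linalg.inv(np.array(c['world_to_cam']))
def deproj(name,u,v,d,T):
    c=viewer.get_calibration(name);K=np.array(c['intrinsics'],float)
    p=cv2.undistortPoints(np.stack([u,v],-1).reshape(-1,1,2).astype(float),K,np.array([c['k1'],0,0,0.]))[:,0]
    d=np.ravel(d); P=np.stack([p[:,0]*d,-p[:,1]*d,-d],1)
    return P@T[:3,:3].T+T[:3,3]
def rel(p,rpy,s=None):
    "shift in tool axes and rotvec deg to reach world TCP pose"
    T=toolT(s); G=R.from_euler('xyz',rpy,degrees=True).as_matrix()
    return np.round(T[:3,:3].T@(np.array(p)-T[:3,3]),4), np.round(R.from_matrix(T[:3,:3].T@G).as_rotvec(degrees=True),2)
E
python3 - <<'E'
from h import *
s=ctrl.state(); print(s)
ims=[]
for n in ['scene','top']:
    im,d=viewer.camera(n); np.savez(f'/tmp/{n}.npz',im=im,d=d); T=camT(n)
    cv2.imwrite(f'pics/{n}0.png',im[:,:,::-1]); print(n,T[:3,3].round(3))
    for t in ['face_above','front_mid','tumbler_mid','mug_mid','snack_cup_mid','leaf_edge','garage','drawer_floor']:
        for r in finder.spot_point(t,n)[:4]:
            p=np.array(r['position']); print(n,t,round(r['p'],2),(T[:3,:3]@p+T[:3,3]).round(3))
E
```

```text
pics
{'t': 0.0, 'joint_positions': array([6.28750083e+01, 1.48510299e+01, 1.19028707e+00, 7.64147040e+01,
       3.10368167e-04, 8.12546609e+01]), 'dq': array([ 0.00237629, -0.08345895,  0.05681091,  0.08420243, -0.0492513 ,
        0.01898288]), 'tau': array([-3.19243554e-03, -5.55645776e+01,  3.44536543e+01,  1.31535469e-02,
       -3.24874736e-04, -6.25566852e-07]), 'ee_pos': array([0.17331871, 0.52169419, 0.23066725]), 'orientation': array([-1.79925478e+02, -1.17779189e-02,  1.61620340e+02]), 'wrist_force': array([ 0.03967182, -0.22566427,  0.3467316 ]), 'moment': array([-0.01070073, -0.01179385,  0.01193836]), 'opening': 0.08533221229623866}
scene [0.846 0.017 1.171]
scene face_above 0.94 [0.512 0.282 0.203]
scene front_mid 0.96 [0.511 0.273 0.075]
scene front_mid 0.71 [ 0.456 -0.085  0.035]
scene tumbler_mid 0.9 [ 0.531 -0.434  0.041]
scene tumbler_mid 0.87 [ 0.396 -0.325  0.04 ]
scene tumbler_mid 0.68 [ 0.616 -0.313  0.038]
scene tumbler_mid 0.61 [ 0.509 -0.31   0.038]
scene mug_mid 0.59 [ 0.629 -0.175  0.05 ]
scene snack_cup_mid 0.83 [ 0.455 -0.085  0.037]
scene leaf_edge 0.69 [0.735 0.116 0.281]
scene garage 0.87 [ 0.513  0.276 -0.001]
top [0.33  0.003 1.176]
top face_above 0.76 [0.512 0.275 0.2  ]
top front_mid 0.64 [0.512 0.271 0.079]
top tumbler_mid 0.75 [ 0.613 -0.312  0.038]
top tumbler_mid 0.75 [ 0.527 -0.434  0.038]
top tumbler_mid 0.66 [ 0.508 -0.311  0.038]
top tumbler_mid 0.57 [ 0.395 -0.326  0.036]
top mug_mid 0.68 [ 0.627 -0.178  0.045]
top snack_cup_mid 0.92 [ 0.455 -0.089  0.041]
top snack_cup_mid 0.55 [ 0.628 -0.177  0.044]
top leaf_edge 0.75 [0.731 0.113 0.279]
top garage 0.9 [ 0.514  0.279 -0.003]
```

Run:
```python
from h import *
for n in ['scene','top']:
    z=np.load(f'/tmp/{n}.npz'); im,d=z['im'],z['d']; T=camT(n)
    v,u=np.mgrid[:384,:512]; P=deproj(n,u.ravel(),v.ravel(),d.ravel(),T); P[d.ravel()==0]=9; np.save(f'/tmp/{n}P.npy',P)
    c=viewer.get_calibration(n); w=np.array(c['world_to_cam']);K=np.array(c['intrinsics'])
    for q in [(.531,-.434,.04),(.396,-.325,.04),(.614,-.313,.04),(.509,-.31,.04)]:
        p=w[:3,:3]@np.array(q)+w[:3,3]; x=np.array([p[0],-p[1]])/-p[2]; x*=1+c['k1']*(x@x)
        print(n,q,(K[:2,:2]@x+K[:2,2]).round())
# front face: scene points z .02-.13 
P=np.load('/tmp/sceneP.npy')
m=(P[:,2]>.17)&(P[:,2]<.38)&(abs(P[:,0]-.51)<.12)&(abs(P[:,1]-.28)<.1)
Q=P[m];print(len(Q))
# plane fit ransac
best=0;rng=np.random.default_rng(0)
for _ in range(500):
    a,b,c=Q[rng.choice(len(Q),3,False)];nn=np.cross(b-a,c-a);nn/=np.linalg.norm(nn)+1e-12
    if abs(nn[2])>.2: continue
    i=abs((Q-a)@nn)<.003
    if i.sum()>best: best=i.sum();I=i
ce=Q[I].mean(0);nn=np.linalg.svd(Q[I]-ce)[2][2];print(best,ce,nn,np.degrees(np.arctan2(nn[1],nn[0])))
# same for drawer
# tumbler walls/rims
P=np.load('/tmp/topP.npy')
for q in [(.531,-.434),(.396,-.325),(.614,-.313),(.509,-.31)]:
    m=(np.hypot(P[:,0]-q[0],P[:,1]-q[1])<.05)&(P[:,2]>.07)&(P[:,2]<.1); print(q,m.sum(),P[m].mean(0),((P[m].max(0)+P[m].min(0))/2).round(4),np.ptp(P[m],axis=0))
a=cv2.imread('pics/scene0.png');b=cv2.imread('pics/top0.png')
cv2.imwrite('pics/both.png',cv2.resize(np.vstack([a,b]),(450,675))[:,:] if 0 else cv2.resize(np.hstack([a,b]),(800,300)))
```

```text
scene (0.531, -0.434, 0.04) [110. 208.]
scene (0.396, -0.325, 0.04) [148. 168.]
scene (0.614, -0.313, 0.04) [146. 234.]
scene (0.509, -0.31, 0.04) [150. 202.]
top (0.531, -0.434, 0.04) [402. 212.]
top (0.396, -0.325, 0.04) [366. 256.]
top (0.614, -0.313, 0.04) [361. 183.]
top (0.509, -0.31, 0.04) [360. 217.]
2152
2050 [0.49581523 0.27501604 0.2862729 ] [-1.07466707e-01  9.94208606e-01 -3.94603737e-04] 96.16930327071526
(0.531, -0.434) 105 [ 0.5298297  -0.43536898  0.0768742 ] [ 0.5292 -0.4342  0.0768] [0.05980791 0.06030161 0.01307348]
(0.396, -0.325) 99 [ 0.39493476 -0.32359294  0.07720298] [ 0.3942 -0.3237  0.0769] [0.06056813 0.06278515 0.01356412]
(0.614, -0.313) 105 [ 0.61688504 -0.312942    0.07715318] [ 0.617  -0.3104  0.0771] [0.06135189 0.06442492 0.01407032]
(0.509, -0.31) 99 [ 0.50780308 -0.31449079  0.07725893] [ 0.507  -0.3125  0.0774] [0.05863577 0.06467014 0.01485718]
```

View pics/scene0.png

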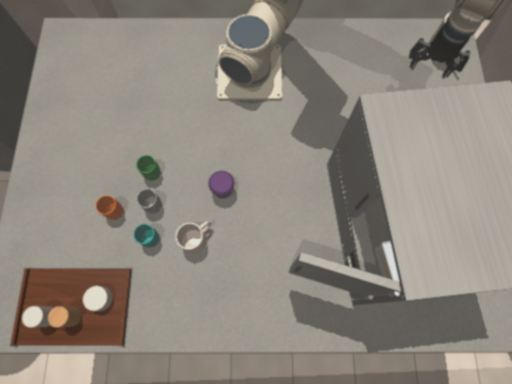

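View pics/top0.png

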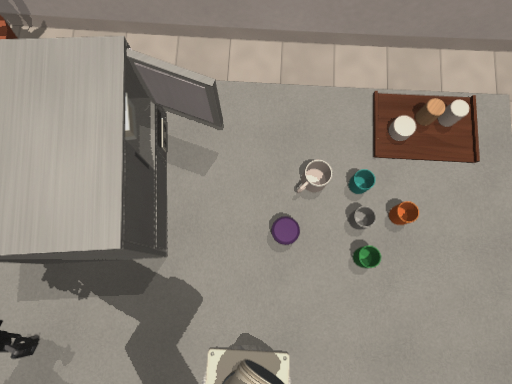

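Candidates in the scene picture: green (148,168), orange (108,207), turquoise (146,235) and plain steel (149,201). The steel one, at about (0.508, -0.312), fits the description. Next I'll check a close crop and work out waypoints.

```bash
cat >> h.py <<'E'
YAW=96.17
G0=np.array([.512,.2767,0]); GR=R.from_euler('z',YAW,degrees=True).as_matrix()
def g2w(p): return G0+GR@np.array(p)
def w2g(p): return (np.array(p)-G0)@GR
E
python3 - <<'E'
from h import *
a=cv2.imread('pics/scene0.png');cv2.imwrite('pics/crop.png',cv2.resize(a[140:270,80:250],None,fx=4,fy=4,interpolation=cv2.INTER_CUBIC))
print(np.array(viewer.get_calibration('wrist')['tool_from_camera']).round(3))
for az,r,z in [(71.6,.345,.24),(50,.345,.24),(30,.345,.24),(12,.37,.22)]:
    t=np.radians(az); print(az,rel([r*np.cos(t),r*np.sin(t),z],[180,0,max(90+az,YAW)]))
p=g2w([-.12,0,.11]);print(p,rel(p,[180,-45,YAW]))
P=np.load('/tmp/topP.npy');Q=w2g(P)
m=(Q[:,2]>.41)&(Q[:,2]<.43);print('roof',Q[m].min(0),Q[m].max(0))
P=np.load('/tmp/sceneP.npy');Q=w2g(P);m=(Q[:,2]>.41)&(Q[:,2]<.43);print('roof',np.percentile(Q[m],[.5,99.5],axis=0))
E
```

```text
[[ 0.     0.965  0.263  0.067]
 [ 1.    -0.    -0.    -0.001]
 [-0.     0.263 -0.965 -0.143]
 [ 0.     0.     0.     1.   ]]
71.6 (array([-1.00e-04, -2.05e-01, -8.70e-03]), array([ 0.  , -0.  ,  0.02]))
50 (array([-0.1271, -0.2293, -0.0087]), array([ 0.  , -0.  , 21.62]))
30 (array([-0.2292, -0.2921, -0.0087]), array([ 0.  , -0.  , 41.62]))
12 (array([-0.3192, -0.3629,  0.0113]), array([ 0.  , -0.  , 59.62]))
[0.52489746 0.15739511 0.11      ] (array([-0.4485, -0.2351,  0.1213]), array([-25.64,  39.9 ,  61.9 ]))
roof [-0.00237296 -0.31159717  0.4100264 ] [0.2601811  0.15148334 0.42434952]
roof [[-1.42639270e-04 -3.08498798e-01  4.13045226e-01]
 [ 3.38283076e-01  2.73220955e-01  4.23590013e-01]]
```

View pics/crop.png

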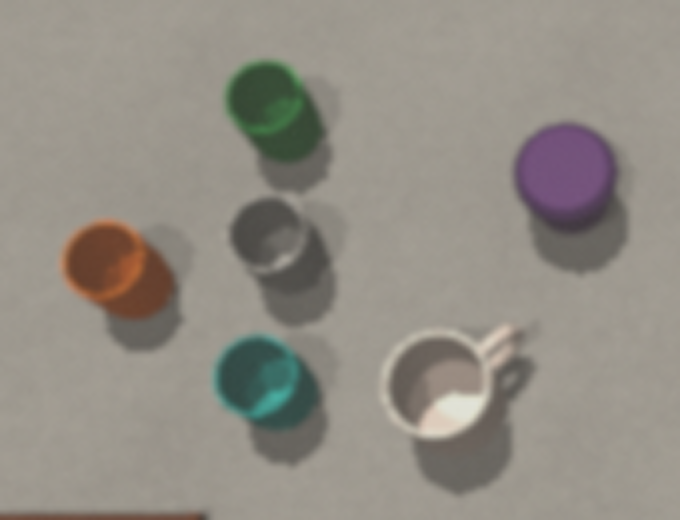

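The close crop confirms it. The plain grey steel tumbler is at crop (268,235), with green at (265,97), orange at (105,260) and turquoise at (258,377). The roof edges also agree with my garage frame. I'll flip the tool so the wrist camera faces away from the cabinet.

Run:
```python
from h import *
for az,r,z,y in [(71.6,.345,.24,185),(50,.345,.24,215),(30,.345,.24,245),(15,.36,.22,276.17)]:
    t=np.radians(az); print(az,rel([r*np.cos(t),r*np.sin(t),z],[180,0,y]))
for x in (-.15,-.06):
  p=g2w([x,0,.09]);print(p,rel(p,[180,45,YAW-180]))
```

```text
71.6 (array([-1.00e-04, -2.05e-01, -8.70e-03]), array([  0.  ,  -0.  , -23.38]))
50 (array([-0.1271, -0.2293, -0.0087]), array([  0.  ,   0.  , -53.38]))
30 (array([-0.2292, -0.2921, -0.0087]), array([  0.  ,   0.  , -83.38]))
15 (array([-0.3006, -0.3519,  0.0113]), array([   0.  ,    0.  , -114.55]))
[0.52812182 0.12756889 0.09      ] (array([-0.461 , -0.2624,  0.1413]), array([ -44.62,  -28.67, -107.72]))
[0.51844873 0.21704756 0.09      ] (array([-0.4236, -0.1806,  0.1413]), array([ -44.62,  -28.67, -107.72]))
```

```bash
python3 -m jog '[[-1,[0,-0.205,-0.009],[0,0,-23]],[-1,[0,-0.205,-0.009],[0,0,-23]],[-1,[0,-0.205,-0.009],[0,0,-23]],[-1,[0,-0.205,-0.009],[0,0,-23]],[-1,[0,-0.205,-0.009],[0,0,-23]],[-1,[-0.127,-0.229,-0.009],[0,0,-53]],[-1,[-0.127,-0.229,-0.009],[0,0,-53]],[-1,[-0.127,-0.229,-0.009],[0,0,-53]],[-1,[-0.127,-0.229,-0.009],[0,0,-53]],[-1,[-0.229,-0.292,-0.009],[0,0,-83]],[-1,[-0.229,-0.292,-0.009],[0,0,-83]],[-1,[-0.229,-0.292,-0.009],[0,0,-83]],[-1,[-0.229,-0.292,-0.009],[0,0,-83]],[-1,[-0.229,-0.292,-0.009],[0,0,-83]],[-1,[-0.301,-0.352,0.011],[0,0,-114.5]],[-1,[-0.301,-0.352,0.011],[0,0,-114.5]],[-1,[-0.301,-0.352,0.011],[0,0,-114.5]],[-1,[-0.301,-0.352,0.011],[0,0,-114.5]],[-1,[-0.301,-0.352,0.011],[0,0,-114.5]],[-1,[-0.301,-0.352,0.011],[0,0,-114.5]]]' 60
python3 - <<'E'
from h import *
print(ctrl.state()['joint_positions'].round(1))
for x in (-.15,-.05):
  p=g2w([x,0,.09]);print(p,rel(p,[180,45,YAW-180]))
E
```

```text
t: 2.57
ee_pos: [0.3483, 0.0923, 0.2202]
orientation: [180.0, -0.0, -85.6]
wrist_force: [-0.3, -0.2, 0.5]
opening: 0.0
[  1.4  -3.7 -21.6  72.1  -0.  -93. ]
[0.52812182 0.12756889 0.09      ] (array([-0.0214, -0.182 ,  0.1301]), array([ -0.68, -45.  ,  -1.69]))
[0.51737394 0.22698963 0.09      ] (array([-0.1214, -0.1789,  0.1301]), array([ -0.68, -45.  ,  -1.69]))
```

```bash
python3 -m jog '[[-1,[-0.02,-0.18,0.06],[0,-20,0]],[-1,[-0.02,-0.18,0.06],[0,-20,0]],[-1,[-0.02,-0.18,0.06],[0,-20,0]],[-1,[-0.02,-0.18,0.13],[-0.7,-45,-1.7]],[-1,[-0.02,-0.18,0.13],[-0.7,-45,-1.7]],[-1,[-0.02,-0.18,0.13],[-0.7,-45,-1.7]],[-1,[-0.02,-0.18,0.13],[-0.7,-45,-1.7]],[-1,[-0.02,-0.18,0.13],[-0.7,-45,-1.7]],[-1,[-0.02,-0.18,0.13],[-0.7,-45,-1.7]],[-1,[-0.121,-0.179,0.13],[-0.7,-45,-1.7]],[-1,[-0.121,-0.179,0.13],[-0.7,-45,-1.7]],[-1,[-0.121,-0.179,0.13],[-0.7,-45,-1.7]],[-1,[-0.121,-0.179,0.13],[-0.7,-45,-1.7]],[-1,[-0.121,-0.179,0.13],[-0.7,-45,-1.7]]]'
python3 - <<'E'
from h import *
s=ctrl.state();print(s['joint_positions'].round(1),w2g(s['ee_pos']))
for x in (-.015,0,.01):
  p=g2w([x,0,.085]);print(p,rel(p,[180,45,YAW-180]))
im,d=viewer.camera('wrist');cv2.imwrite('pics/w1.png',im[:,:,::-1])
E
```

```text
t: 3.73
ee_pos: [0.5171, 0.2283, 0.0926]
orientation: [-179.6, 44.8, -83.6]
wrist_force: [0.0, -1.1, 0.5]
opening: 0.0001
[  -6.6   25.   -19.1   58.    43.5 -107.8] [-0.04866971  0.00012121  0.09263095]
[0.51361218 0.26178689 0.085     ] (array([-0.0185, -0.0001,  0.0292]), array([-0.2 , -0.16,  0.17]))
[0.512  0.2767 0.085 ] (array([-0.0291, -0.0001,  0.0397]), array([-0.2 , -0.16,  0.17]))
[0.51092521 0.28664207 0.085     ] (array([-0.0362, -0.0001,  0.0468]), array([-0.2 , -0.16,  0.17]))
```

View pics/w1.png

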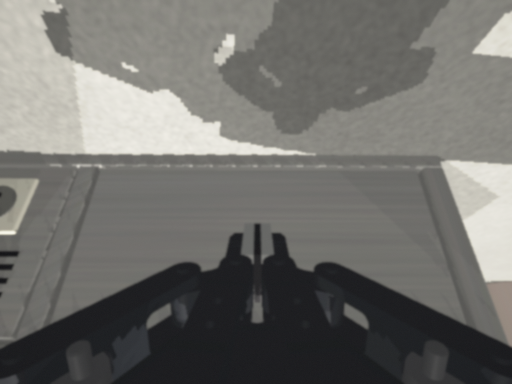

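The wrist view shows the fingertips (258,225) centred on the shut drawer front, which spans columns 95–425. Next is a slow press.

```bash
python3 -m jog '[[-1,[-0.015,0,0.026],[0,0,0]],[-1,[-0.022,0,0.033],[0,0,0]],[-1,[-0.025,0,0.036],[0,0,0]],[-1,[-0.028,0,0.039],[0,0,0]],[-1,[-0.029,0,0.040],[0,0,0]],[-1,[-0.030,0,0.041],[0,0,0]],[-1,[-0.031,0,0.042],[0,0,0]],[-1,[-0.032,0,0.043],[0,0,0]],[-1,[-0.033,0,0.044],[0,0,0]],[-1,[-0.033,0,0.044],[0,0,0]]]'
python3 - <<'E'
from h import *
s=ctrl.state();print(s['t'],w2g(s['ee_pos']), s['wrist_force']@GR)
E
```

```text
t: 4.62
ee_pos: [0.5129, 0.2777, 0.0829]
orientation: [-180.0, 44.7, -84.2]
wrist_force: [-6.4, -22.0, 10.2]
opening: -0.0004
4.6167 [ 0.00087907 -0.00102907  0.08294028] [-21.13301247   8.7712789   10.15476339]
```

The 22 mm pad corner leads the TCP by about 8 mm, so 21 N here means the drawer is at its stop. Now release and back off.

```bash
python3 -m jog '[[-1,[0.02,0,-0.02],[0,0,0]],[-1,[0.04,0,-0.04],[0,0,0]],[-1,[0.065,0,-0.065],[0,0,0]],[-1,[0.09,0,-0.09],[0,0,0]],[-1,[0.11,0,-0.11],[0,0,0]],[-1,[0.11,0,-0.11],[0,0,0]],[-1,[0.11,0,-0.11],[0,0,0]],[-1,[0.11,0,-0.11],[0,0,0]],[-1,[0.11,0,-0.11],[0,0,0]],[-1,[0.11,0,-0.11],[0,0,0]],[-1,[0.11,0,-0.11],[0,0,0]],[-1,[0.11,0,-0.11],[0,0,0]]]'
python3 - <<'E'
from h import *
for n in ['scene','top']:
    im,d=viewer.camera(n);T=camT(n);v,u=np.mgrid[:384,:512];Q=w2g(deproj(n,u.ravel(),v.ravel(),d.ravel(),T))
    m=(d.ravel()>0)&(Q[:,2]>.126)&(Q[:,2]<.142)&(Q[:,0]<-.01)&(Q[:,0]>-.2)&(abs(Q[:,1])<.11)
    print(n,m.sum(),np.percentile(Q[m],[2,50,98],axis=0) if m.sum() else '')
    for r in finder.spot_point('front_mid',n)[:2]: print(r['p'],w2g(T[:3,:3]@r['position']+T[:3,3]))
s=ctrl.state();print(w2g(s['ee_pos']))
for x,z in ((-.12,.2),(-.035,.17),(-.03,.117),(-.13,.117)):
  print(rel(g2w([x,0,z]),[180,40,YAW-180]))
E
```

```text
t: 5.62
ee_pos: [0.528, 0.1268, 0.0826]
orientation: [-180.0, 45.0, -84.0]
wrist_force: [-0.9, 0.7, 0.5]
opening: -0.0002
scene 590 [[-0.19229735 -0.10544325  0.12737038]
 [-0.06821056 -0.00340011  0.13565969]
 [-0.05668275  0.10479673  0.14022036]]
0.68 [-0.0745769   0.00258743  0.07400117]
top 559 [[-0.19487138 -0.10457689  0.12741944]
 [-0.06904367 -0.01351389  0.13475481]
 [-0.05770745  0.06643353  0.14102599]]
0.65 [-0.07601488  0.00082657  0.07650966]
[-1.51215056e-01  1.47606966e-05  8.25111023e-02]
(array([-1.052e-01,  1.000e-04, -6.100e-02]), array([-0.14,  5.  , -0.14]))
(array([-0.144 ,  0.0004,  0.0203]), array([-0.14,  5.  , -0.14]))
(array([-0.1101,  0.0004,  0.0613]), array([-0.14,  5.  , -0.14]))
(array([-0.0394,  0.0001, -0.0094]), array([-0.14,  5.  , -0.14]))
```

Drawer is ajar at about 0.0755 m. I'll hook it from behind at 30° tilt.

Run:
```python
from h import *
for x,z in ((-.12,.19),(-.028,.18),(-.028,.116),(-.126,.116),(-.126,.19)):
  print(x,z,rel(g2w([x,0,z]),[180,30,YAW-180]))
```

```text
-0.12 0.19 (array([-0.0981,  0.0001, -0.0539]), array([-0.12, 15.  , -0.15]))
-0.028 0.18 (array([-0.1561,  0.0004,  0.0182]), array([-0.12, 15.  , -0.15]))
-0.028 0.116 (array([-0.1108,  0.0004,  0.0634]), array([-0.12, 15.  , -0.15]))
-0.126 0.116 (array([-0.0415,  0.0001, -0.0058]), array([-0.12, 15.  , -0.15]))
-0.126 0.19 (array([-0.0938,  0.0001, -0.0582]), array([-0.12, 15.  , -0.15]))
```

```bash
python3 -m jog '[[-1,[-0.098,0,-0.054],[0,15,0]],[-1,[-0.098,0,-0.054],[0,15,0]],[-1,[-0.098,0,-0.054],[0,15,0]],[-1,[-0.098,0,-0.054],[0,15,0]],[-1,[-0.156,0,0.018],[0,15,0]],[-1,[-0.156,0,0.018],[0,15,0]],[-1,[-0.156,0,0.018],[0,15,0]],[-1,[-0.156,0,0.018],[0,15,0]],[-1,[-0.14,0,0.034],[0,15,0]],[-1,[-0.125,0,0.049],[0,15,0]],[-1,[-0.111,0,0.063],[0,15,0]],[-1,[-0.111,0,0.063],[0,15,0]],[-1,[-0.111,0,0.063],[0,15,0]]]'
python3 - <<'E'
from h import *
s=ctrl.state();print(s['t'],w2g(s['ee_pos']), s['wrist_force']@GR,s['joint_positions'].round(1))
for x,z in ((-.126,.116),(-.126,.19)):
  print(x,z,rel(g2w([x,0,z]),[180,30,YAW-180]))
E
```

```text
t: 6.9
ee_pos: [0.5154, 0.2477, 0.116]
orientation: [179.9, 30.0, -84.2]
wrist_force: [0.4, 0.0, -0.4]
opening: -0.0001
6.9 [-0.02917948 -0.00024694  0.11604317] [-0.01691953 -0.41100711 -0.38117763] [  1.9  19.6 -15.6  57.3  29.9 -94.6]
-0.126 0.116 (array([ 0.0839, -0.0002, -0.0484]), array([-0.03,  0.01, -0.29]))
-0.126 0.19 (array([ 0.0468, -0.    , -0.1125]), array([-0.03,  0.01, -0.29]))
```

```bash
python3 -m jog '[[-1,[0.0035,0,-0.002],[0,0,0]],[-1,[0.0087,0,-0.005],[0,0,0]],[-1,[0.0156,0,-0.009],[0,0,0]],[-1,[0.0234,0,-0.0135],[0,0,0]],[-1,[0.0312,0,-0.018],[0,0,0]],[-1,[0.039,0,-0.0225],[0,0,0]],[-1,[0.0468,0,-0.027],[0,0,0]],[-1,[0.0537,0,-0.031],[0,0,0]],[-1,[0.0606,0,-0.035],[0,0,0]],[-1,[0.0667,0,-0.0385],[0,0,0]],[-1,[0.0719,0,-0.0415],[0,0,0]],[-1,[0.0771,0,-0.0445],[0,0,0]],[-1,[0.0805,0,-0.0465],[0,0,0]],[-1,[0.0825,0,-0.0477],[0,0,0]],[-1,[0.0839,0,-0.0484],[0,0,0]],[-1,[0.0839,0,-0.0484],[0,0,0]]]'
python3 - <<'E'
from h import *
s=ctrl.state();print(s['t'],w2g(s['ee_pos']), s['wrist_force']@GR)
E
```

```text
t: 8.23
ee_pos: [0.5253, 0.1518, 0.116]
orientation: [179.9, 30.0, -84.1]
wrist_force: [0.0, -0.1, -0.2]
opening: 0.0004
8.2333 [-0.1256409   0.00015613  0.11602781] [-0.13147264  0.00308697 -0.224693  ]
```

```bash
python3 -m jog '[[-1,[-0.02,0,-0.035],[0,0,0]],[-1,[-0.04,0,-0.07],[0,0,0]],[-1,[-0.04,0,-0.07],[0,0,0]],[-1,[0.03,0,-0.11],[0,0,0]],[-1,[0.03,0,-0.11],[0,0,0]]]'
python3 - <<'E'
from h import *
im,d=viewer.camera('top');T=camT('top');v,u=np.mgrid[:384,:512];Q=w2g(deproj('top',u.ravel(),v.ravel(),d.ravel(),T))
cv2.imwrite('pics/top2.png',im[:,:,::-1])
m=(d.ravel()>0)&(Q[:,2]>.126)&(Q[:,2]<.142)&(Q[:,0]<-.04)&(Q[:,0]>-.2)&(abs(Q[:,1])<.12); print(m.sum(),np.percentile(Q[m],[2,50,98],axis=0).round(4))
print(w2g(ctrl.state()['ee_pos']),w2g([.508,-.3115,.04]))
for p in ([.512,-.1,.22],[.508,-.3115,.2],[.508,-.3115,.12]): print(rel(p,[180,0,-135]))
E
```

```text
t: 8.65
ee_pos: [0.5334, 0.0722, 0.1976]
orientation: [-179.9, 29.9, -83.7]
wrist_force: [1.4, -0.6, -0.4]
opening: -0.0001
580 [[-0.1685 -0.115   0.1301]
 [-0.1598  0.0041  0.1348]
 [-0.1509  0.1149  0.1387]]
[-2.12480866e-01 -6.76115662e-05  1.96186701e-01] [-0.58436286  0.06719586  0.04      ]
(array([ 0.1288,  0.0399, -0.1014]), array([13.22, 27.84, 49.76]))
(array([ 0.3209,  0.0658, -0.1885]), array([13.22, 27.84, 49.76]))
(array([ 0.3607,  0.0658, -0.1191]), array([13.22, 27.84, 49.76]))
```

```bash
python3 -m jog '[[1,[0.129,0.04,-0.101],[7,14,25]],[1,[0.129,0.04,-0.101],[7,14,25]],[1,[0.129,0.04,-0.101],[7,14,25]],[1,[0.129,0.04,-0.101],[7,14,25]],[1,[0.321,0.066,-0.1885],[13.2,27.8,49.8]],[1,[0.321,0.066,-0.1885],[13.2,27.8,49.8]],[1,[0.321,0.066,-0.1885],[13.2,27.8,49.8]],[1,[0.321,0.066,-0.1885],[13.2,27.8,49.8]],[1,[0.321,0.066,-0.1885],[13.2,27.8,49.8]],[1,[0.321,0.066,-0.1885],[13.2,27.8,49.8]],[1,[0.321,0.066,-0.1885],[13.2,27.8,49.8]],[1,[0.321,0.066,-0.1885],[13.2,27.8,49.8]],[1,[0.321,0.066,-0.1885],[13.2,27.8,49.8]],[1,[0.321,0.066,-0.1885],[13.2,27.8,49.8]]]'
python3 - <<'E'
from h import *
s=ctrl.state();T=camT('wrist',s);print(s['joint_positions'].round(1))
im,d=viewer.camera('wrist');cv2.imwrite('pics/w2.png',im[:,:,::-1])
for r in finder.spot_point('tumbler_mid','wrist')[:4]: print(r['p'],(T[:3,:3]@r['position']+T[:3,3]).round(4))
v,u=np.mgrid[:384,:512];P=deproj('wrist',u.ravel(),v.ravel(),d.ravel(),T)
m=(d.ravel()>0)&(P[:,2]>.072)&(P[:,2]<.09)&(np.hypot(P[:,0]-.508,P[:,1]+.3115)<.045);q=P[m][:,:2]
A=np.c_[2*q,np.ones(len(q))];
x=np.linalg.lstsq(A,(q**2).sum(1),rcond=None)[0];print(len(q),x[:2],np.sqrt(x[2]+x[:2]@x[:2]),(q.max(0)+q.min(0))/2,np.ptp(q,axis=0))
E
```

```text
t: 9.87
ee_pos: [0.507, -0.3042, 0.1997]
orientation: [179.8, 0.1, -134.9]
wrist_force: [0.4, -0.4, 0.1]
opening: 0.0854
[-39.2  19.5   3.4  74.1   0.1 -84.2]
0.94 [ 0.3922 -0.3246  0.0418]
0.91 [ 0.501  -0.311   0.0397]
0.73 [ 0.6175 -0.312   0.0431]
0.72 [ 0.5258 -0.4381  0.0421]
749 [ 0.50625876 -0.31281835] 0.029332991988391413 [ 0.50641694 -0.3125122 ] [0.0608284  0.06100838]
```

View pics/w2.png

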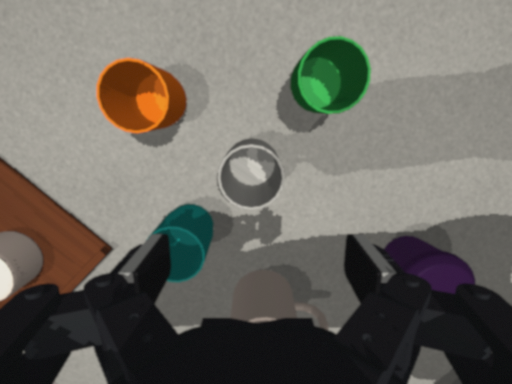

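The steel tumbler is at (250,175), between orange, green and turquoise, with the jaws open either side of it at (150,260) and (365,260). Rim fit gives (0.5065, -0.3125). Descending now.

Run:
```python
from h import *
print(ctrl.state()['ee_pos'])
for z in (.1,.036): print(rel([.5065,-.3125,z],[180,0,-135]))
```

```text
[ 0.50710928 -0.30443371  0.19982817]
(array([ 0.0063, -0.0056,  0.0998]), array([0.17, 0.11, 0.06]))
(array([ 0.0065, -0.0057,  0.1638]), array([0.17, 0.11, 0.06]))
```

```bash
python3 -m jog '[[1,[0.006,-0.0055,0.04],[0,0,0]],[1,[0.006,-0.0055,0.08],[0,0,0]],[1,[0.006,-0.0055,0.1],[0,0,0]],[1,[0.006,-0.0055,0.1],[0,0,0]],[1,[0.006,-0.0055,0.1],[0,0,0]]]'
python3 - <<'E'
from h import *
print(ctrl.state()['ee_pos'],ctrl.state()['orientation'])
for z in (.036,): print(rel([.5065,-.3125,z],[180,0,-135]))
E
```

```text
t: 10.38
ee_pos: [0.5063, -0.3126, 0.0994]
orientation: [179.7, 0.1, -135.0]
wrist_force: [0.4, 0.5, 0.8]
opening: 0.0855
[ 0.50631398 -0.31256072  0.09936958] [ 1.79718615e+02  9.76925165e-02 -1.34984919e+02]
(array([-0.0001, -0.0004,  0.0634]), array([0.28, 0.1 , 0.02]))
```

```bash
python3 -m jog '[[1,[0,0,0.025],[0,0,0]],[1,[0,0,0.045],[0,0,0]],[1,[0,0,0.058],[0,0,0]],[1,[0,0,0.0635],[0,0,0]],[1,[0,0,0.0635],[0,0,0]],[-1,[0,0,0.0635],[0,0,0]],[-1,[0,0,0.0635],[0,0,0]],[-1,[0,0,0.0635],[0,0,0]],[-1,[0,0,0.0635],[0,0,0]],[-1,[0,0,0.0635],[0,0,0]],[-1,[0,0,0.0635],[0,0,0]],[-1,[0,0,0.0635],[0,0,0]],[-1,[0,0,0.0635],[0,0,0]],[-1,[0,0,0.0635],[0,0,0]]]' 40
python3 -m jog '[[-1,[0,0,-0.015],[0,0,0]],[-1,[0,0,-0.05],[0,0,0]],[-1,[0,0,-0.09],[0,0,0]],[-1,[0,0,-0.13],[0,0,0]],[-1,[0,0,-0.17],[0,0,0]],[-1,[0,0,-0.17],[0,0,0]],[-1,[0,0,-0.17],[0,0,0]]]'
python3 - <<'E'
from h import *
s=ctrl.state();print(s['ee_pos'],s['orientation'])
for g in ([-.30,.02,.22],[-.09,.02,.22],[-.09,.02,.12],[-.09,.02,.072]): print(g,g2w(g),rel(g2w(g),[180,0,YAW-180]))
E
```

```text
t: 11.55
ee_pos: [0.5072, -0.3137, 0.0377]
orientation: [180.0, 0.1, -135.0]
wrist_force: [-1.2, 0.6, 6.4]
opening: 0.0599
t: 12.13
ee_pos: [0.5074, -0.3144, 0.2089]
orientation: [-179.9, 0.1, -135.0]
wrist_force: [0.4, -0.4, -3.2]
opening: 0.0601
[ 0.50739513 -0.31436985  0.20890492] [-1.79864689e+02  1.30813644e-01 -1.35024819e+02]
[-0.3, 0.02, 0.22] [ 0.52435949 -0.02371179  0.22      ] (array([-0.2175,  0.1936, -0.0111]), array([ -0.18,   0.06, -51.19]))
[-0.09, 0.02, 0.22] [0.50178894 0.18507176 0.22      ] (array([-0.3491,  0.3572, -0.0111]), array([ -0.18,   0.06, -51.19]))
[-0.09, 0.02, 0.12] [0.50178894 0.18507176 0.12      ] (array([-0.3488,  0.3575,  0.0889]), array([ -0.18,   0.06, -51.19]))
[-0.09, 0.02, 0.072] [0.50178894 0.18507176 0.072     ] (array([-0.3487,  0.3576,  0.1369]), array([ -0.18,   0.06, -51.19]))
```

Held (opening 60 mm, weight felt). Now carry it to the drawer.

```bash
python3 -m jog '[[-1,[-0.014,0.012,-0.011],[0,0,-3]],[-1,[-0.034,0.030,-0.011],[0,0,-8]],[-1,[-0.057,0.051,-0.011],[0,0,-13]],[-1,[-0.08,0.071,-0.011],[0,0,-18]],[-1,[-0.103,0.092,-0.011],[0,0,-24]],[-1,[-0.126,0.112,-0.011],[0,0,-30]],[-1,[-0.149,0.133,-0.011],[0,0,-36]],[-1,[-0.172,0.153,-0.011],[0,0,-42]],[-1,[-0.195,0.174,-0.011],[0,0,-47]],[-1,[-0.2175,0.194,-0.011],[0,0,-51.2]],[-1,[-0.24,0.222,-0.011],[0,0,-51.2]],[-1,[-0.262,0.249,-0.011],[0,0,-51.2]],[-1,[-0.284,0.276,-0.011],[0,0,-51.2]],[-1,[-0.306,0.303,-0.011],[0,0,-51.2]],[-1,[-0.325,0.327,-0.011],[0,0,-51.2]],[-1,[-0.338,0.344,-0.011],[0,0,-51.2]],[-1,[-0.346,0.353,-0.011],[0,0,-51.2]],[-1,[-0.349,0.357,-0.011],[0,0,-51.2]],[-1,[-0.349,0.357,-0.011],[0,0,-51.2]],[-1,[-0.349,0.357,-0.011],[0,0,-51.2]]]'
python3 - <<'E'
from h import *
s=ctrl.state();print(w2g(s['ee_pos']),s['joint_positions'].round(1))
for g in ([-.09,.02,.12],[-.09,.02,.075],[-.09,.02,.068]): print(g,rel(g2w(g),[180,0,YAW-180]))
im,d=viewer.camera('wrist');a=viewer.camera('scene')[0]
cv2.imwrite('pics/p3.png',np.hstack([cv2.resize(im,(400,300)),cv2.resize(a[80:320,260:],(400,300))])[:,:,::-1])
E
```

```text
t: 13.8
ee_pos: [0.5011, 0.1848, 0.2182]
orientation: [179.9, 0.2, -83.8]
wrist_force: [-0.2, -0.1, -1.0]
opening: 0.0596
[-0.09022783  0.02068252  0.21817284] [ 11.1  13.5  -2.4  74.1   0.2 -85. ]
[-0.09, 0.02, 0.12] (array([ 0.0001, -0.0008,  0.0982]), array([ 0.09,  0.19, -0.01]))
[-0.09, 0.02, 0.075] (array([ 0.0002, -0.0009,  0.1432]), array([ 0.09,  0.19, -0.01]))
[-0.09, 0.02, 0.068] (array([ 0.0003, -0.0009,  0.1502]), array([ 0.09,  0.19, -0.01]))
```

View pics/p3.png

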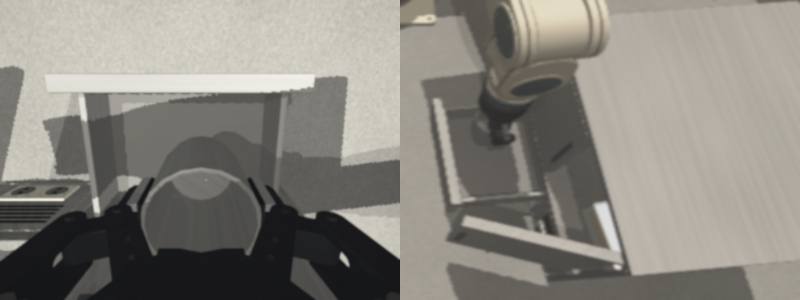

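The left view shows the tumbler (200,210) held upright, with the drawer box below it between the walls at columns 90 and 280. The right view shows the gripper over the open drawer. Now lower it gently.

```bash
python3 -m jog '[[-1,[0,-0.001,0.025],[0,0,0]],[-1,[0,-0.001,0.055],[0,0,0]],[-1,[0,-0.001,0.085],[0,0,0]],[-1,[0,-0.001,0.11],[0,0,0]],[-1,[0,-0.001,0.128],[0,0,0]],[-1,[0,-0.001,0.138],[0,0,0]],[-1,[0,-0.001,0.143],[0,0,0]],[-1,[0,-0.001,0.143],[0,0,0]],[-1,[0,-0.001,0.143],[0,0,0]]]'
python3 -m jog '[[-1,[0,0,0.001],[0,0,0]],[-1,[0,0,0.002],[0,0,0]],[-1,[0,0,0.003],[0,0,0]],[-1,[0,0,0.004],[0,0,0]],[-1,[0,0,0.004],[0,0,0]],[-1,[0,0,0.004],[0,0,0]]]'
```

```text
t: 14.65
ee_pos: [0.5026, 0.1859, 0.0765]
orientation: [-180.0, 0.2, -83.9]
wrist_force: [-0.1, 0.2, -1.2]
opening: 0.06
t: 15.15
ee_pos: [0.5019, 0.1862, 0.0718]
orientation: [180.0, 0.2, -83.8]
wrist_force: [0.7, -1.0, -1.3]
opening: 0.06
```

Not yet in contact, so continue in 1 mm steps.

```bash
python3 -m jog '[[-1,[0,0,0.001],[0,0,0]],[-1,[0,0,0.002],[0,0,0]],[-1,[0,0,0.003],[0,0,0]],[-1,[0,0,0.003],[0,0,0]]]'; python3 -m jog '[[-1,[0,0,0.001],[0,0,0]],[-1,[0,0,0.001],[0,0,0]],[-1,[0,0,0.001],[0,0,0]]]';  python3 -m jog '[[-1,[0,0,0.0005],[0,0,0]],[-1,[0,0,0.001],[0,0,0]],[-1,[0,0,0.001],[0,0,0]]]'
```

```text
t: 15.48
ee_pos: [0.5018, 0.1861, 0.0684]
orientation: [179.9, 0.2, -83.8]
wrist_force: [-0.1, -0.4, -2.0]
opening: 0.0596
t: 15.73
ee_pos: [0.502, 0.1861, 0.0677]
orientation: [180.0, 0.2, -83.8]
wrist_force: [1.0, -0.7, -0.5]
opening: 0.0604
t: 15.98
ee_pos: [0.502, 0.1862, 0.0676]
orientation: [-180.0, 0.2, -83.8]
wrist_force: [-3.3, -1.3, 10.2]
opening: 0.06
```

Contact. Relieve the force slightly, open, then rise straight up.

```bash
python3 -m jog '[[-1,[0,0,-0.0006],[0,0,0]],[-1,[0,0,-0.0006],[0,0,0]],[0.2,[0,0,-0.0006],[0,0,0]],[0.6,[0,0,-0.0006],[0,0,0]],[0.95,[0,0,-0.0006],[0,0,0]],[0.95,[0,0,-0.0006],[0,0,0]],[0.95,[0,0,-0.0006],[0,0,0]],[0.95,[0,0,-0.0006],[0,0,0]],[0.95,[0,0,-0.0006],[0,0,0]],[0.95,[0,0,-0.01],[0,0,0]],[0.95,[0,0,-0.03],[0,0,0]],[0.95,[0,0,-0.06],[0,0,0]],[0.95,[0,0,-0.1],[0,0,0]],[0.95,[0,0,-0.14],[0,0,0]],[0.95,[0,0,-0.17],[0,0,0]],[0.95,[0,0,-0.17],[0,0,0]],[0.95,[0,0,-0.17],[0,0,0]]]'
python3 - <<'E'
from h import *
s=ctrl.state();T=camT('wrist',s);print(w2g(s['ee_pos']))
im,d=viewer.camera('wrist');cv2.imwrite('pics/w4.png',im[:,:,::-1])
v,u=np.mgrid[:384,:512];Q=w2g(deproj('wrist',u.ravel(),v.ravel(),d.ravel(),T))
m=(d.ravel()>0)&(Q[:,2]>.104)&(Q[:,2]<.122)&(np.hypot(Q[:,0]+.09,Q[:,1]-.02)<.05);q=Q[m];print(m.sum(),q.min(0),q.max(0))
m=(d.ravel()>0)&(Q[:,2]>.126)&(Q[:,2]<.145)&(Q[:,0]<-.13)&(abs(Q[:,1])<.12);print(m.sum(),np.percentile(Q[m],[2,50,98],axis=0).round(3))
for g in ([-.30,0,.24],[-.30,0,.09],[-.20,0,.09]): print(g,rel(g2w(g),[180,45,YAW-180]))
E
```

```text
t: 17.4
ee_pos: [0.5028, 0.1857, 0.2392]
orientation: [-179.8, 0.2, -83.8]
wrist_force: [-0.2, -0.2, -1.1]
opening: 0.0831
[-0.08950182  0.01890131  0.23921131]
628 [-0.11853002 -0.01078611  0.1040397 ] [-0.05708849  0.05012161  0.11174128]
6798 [[-0.168 -0.115  0.134]
 [-0.16   0.     0.136]
 [-0.151  0.115  0.137]]
[-0.3, 0, 0.24] (array([ 0.2104, -0.0195, -0.0033]), array([-4.000e-02, -4.478e+01,  2.000e-02]))
[-0.3, 0, 0.09] (array([ 0.211 , -0.0194,  0.1467]), array([-4.000e-02, -4.478e+01,  2.000e-02]))
[-0.2, 0, 0.09] (array([ 0.111 , -0.0194,  0.1471]), array([-4.000e-02, -4.478e+01,  2.000e-02]))
```

View pics/w4.png

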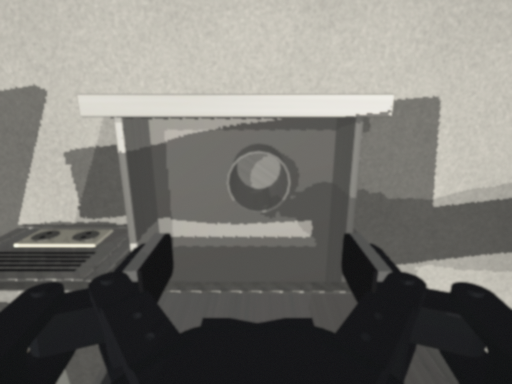

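The tumbler stands upright at (260,180) in the open drawer, rim at z≈0.110. Move round to the front.

```bash
python3 -m jog '[[-1,[0.042,-0.004,-0.003],[0,0,0]],[-1,[0.083,-0.008,-0.003],[0,-7,0]],[-1,[0.124,-0.012,-0.003],[0,-14,0]],[-1,[0.165,-0.016,-0.003],[0,-21,0]],[-1,[0.21,-0.0195,-0.003],[0,-28,0]],[-1,[0.21,-0.0195,-0.003],[0,-35,0]],[-1,[0.21,-0.0195,-0.003],[0,-42,0]],[-1,[0.211,-0.0195,0.03],[0,-44.8,0]],[-1,[0.211,-0.0195,0.07],[0,-44.8,0]],[-1,[0.211,-0.0195,0.11],[0,-44.8,0]],[-1,[0.211,-0.0195,0.147],[0,-44.8,0]],[-1,[0.211,-0.0195,0.147],[0,-44.8,0]],[-1,[0.19,-0.0195,0.147],[0,-44.8,0]],[-1,[0.17,-0.0195,0.147],[0,-44.8,0]],[-1,[0.15,-0.0195,0.147],[0,-44.8,0]],[-1,[0.15,-0.0195,0.147],[0,-44.8,0]],[-1,[0.15,-0.0195,0.147],[0,-44.8,0]]]'
python3 - <<'E'
from h import *
s=ctrl.state();print(w2g(s['ee_pos']),s['joint_positions'].round(1))
for x in (-.18,-.03,0): g=[x,0,.083];print(g,rel(g2w(g),[180,45,YAW-180]))
E
```

```text
t: 18.87
ee_pos: [0.5373, 0.0399, 0.0906]
orientation: [180.0, 45.0, -83.7]
wrist_force: [0.1, 0.3, -0.5]
opening: 0.0
[-0.23811297  0.00029177  0.09060702] [ -24.8   31.4   -9.3   76.7   37.3 -130.5]
[-0.18, 0, 0.083] (array([-0.0357, -0.0004,  0.0465]), array([0.08, 0.  , 0.07]))
[-0.03, 0, 0.083] (array([-0.1418, -0.0007,  0.1525]), array([0.08, 0.  , 0.07]))
[0, 0, 0.083] (array([-0.163 , -0.0007,  0.1738]), array([0.08, 0.  , 0.07]))
```

```bash
python3 -m jog '[[-1,[-0.018,0,0.025],[0,0,0]],[-1,[-0.033,0,0.043],[0,0,0]],[-1,[-0.0357,0,0.0465],[0,0,0]],[-1,[-0.038,0,0.0488],[0,0,0]],[-1,[-0.041,0,0.0518],[0,0,0]],[-1,[-0.045,0,0.0558],[0,0,0]],[-1,[-0.05,0,0.0608],[0,0,0]],[-1,[-0.055,0,0.0658],[0,0,0]],[-1,[-0.06,0,0.0708],[0,0,0]],[-1,[-0.065,0,0.0758],[0,0,0]],[-1,[-0.07,0,0.0808],[0,0,0]],[-1,[-0.075,0,0.0858],[0,0,0]],[-1,[-0.08,0,0.0908],[0,0,0]],[-1,[-0.085,0,0.0958],[0,0,0]],[-1,[-0.09,0,0.1008],[0,0,0]],[-1,[-0.095,0,0.1058],[0,0,0]],[-1,[-0.1,0,0.1108],[0,0,0]],[-1,[-0.104,0,0.1148],[0,0,0]],[-1,[-0.107,0,0.1178],[0,0,0]],[-1,[-0.109,0,0.1198],[0,0,0]]]'
python3 - <<'E'
from h import *
s=ctrl.state();print(w2g(s['ee_pos']),s['wrist_force']@GR)
for x in (-.02,-.01,0): g=[x,0,.083];print(g,rel(g2w(g),[180,45,YAW-180]))
E
```

```text
t: 20.53
ee_pos: [0.5196, 0.2006, 0.0815]
orientation: [179.9, 45.0, -83.9]
wrist_force: [0.2, -0.9, 0.3]
opening: -0.0
[-0.07646607  0.00062345  0.08149338] [-0.95332314 -0.09294404  0.27957273]
[-0.02, 0, 0.083] (array([-0.041 , -0.0007,  0.0389]), array([ 0.08,  0.03, -0.03]))
[-0.01, 0, 0.083] (array([-0.048 , -0.0007,  0.046 ]), array([ 0.08,  0.03, -0.03]))
[0, 0, 0.083] (array([-0.0551, -0.0007,  0.053 ]), array([ 0.08,  0.03, -0.03]))
```

```bash
python3 -m jog '[[-1,[-0.003,0,0.002],[0,0,0]],[-1,[-0.007,0,0.006],[0,0,0]],[-1,[-0.011,0,0.01],[0,0,0]],[-1,[-0.015,0,0.014],[0,0,0]],[-1,[-0.019,0,0.018],[0,0,0]],[-1,[-0.023,0,0.022],[0,0,0]],[-1,[-0.027,0,0.026],[0,0,0]],[-1,[-0.031,0,0.03],[0,0,0]],[-1,[-0.035,0,0.034],[0,0,0]],[-1,[-0.038,0,0.037],[0,0,0]],[-1,[-0.0405,0,0.0395],[0,0,0]],[-1,[-0.0425,0,0.0415],[0,0,0]],[-1,[-0.044,0,0.043],[0,0,0]],[-1,[-0.044,0,0.043],[0,0,0]]]'
python3 - <<'E'
from h import *
s=ctrl.state();print(w2g(s['ee_pos']),s['wrist_force']@GR)
E
```

```text
t: 21.7
ee_pos: [0.5133, 0.2611, 0.0821]
orientation: [179.9, 45.0, -83.9]
wrist_force: [-0.9, -5.9, -0.5]
opening: -0.0003
[-0.01565919  0.00036754  0.08208051] [-5.73912065  1.52167532 -0.45438626]
```

```bash
python3 -m jog '[[-1,[-0.001,0,0.001],[0,0,0]],[-1,[-0.0025,0,0.0025],[0,0,0]],[-1,[-0.004,0,0.004],[0,0,0]],[-1,[-0.0055,0,0.0055],[0,0,0]],[-1,[-0.007,0,0.007],[0,0,0]],[-1,[-0.0085,0,0.0085],[0,0,0]],[-1,[-0.0095,0,0.0095],[0,0,0]],[-1,[-0.0105,0,0.0105],[0,0,0]],[-1,[-0.0115,0,0.0115],[0,0,0]],[-1,[-0.0125,0,0.0125],[0,0,0]],[-1,[-0.0135,0,0.0135],[0,0,0]],[-1,[-0.014,0,0.014],[0,0,0]],[-1,[-0.014,0,0.014],[0,0,0]]]'
python3 - <<'E'
from h import *
s=ctrl.state();print(w2g(s['ee_pos']),s['wrist_force']@GR)
E
```

```text
t: 22.78
ee_pos: [0.5117, 0.2777, 0.0819]
orientation: [179.9, 44.7, -84.1]
wrist_force: [-5.3, -34.1, 11.4]
opening: -0.0
[0.0010732  0.0001833  0.08188406] [-33.36939247   8.89248565  11.39349902]
```

At the stop (same x as before, 33 N). Back off slowly at first, then retreat and check.

```bash
python3 -m jog '[[-1,[0.003,0,-0.003],[0,0,0]],[-1,[0.006,0,-0.006],[0,0,0]],[-1,[0.01,0,-0.01],[0,0,0]],[-1,[0.02,0,-0.02],[0,0,0]],[-1,[0.04,0,-0.04],[0,0,0]],[-1,[0.07,0,-0.07],[0,0,0]],[-1,[0.1,0,-0.1],[0,0,0]],[-1,[0.13,0,-0.13],[0,0,0]],[-1,[0.14,0,-0.14],[0,0,0]],[-1,[0.14,0,-0.14],[0,0,0]],[-1,[0.14,0,-0.14],[0,0,0]],[-1,[0.14,0,-0.14],[0,0,0]],[-1,[0.14,0,-0.14],[0,0,0]],[-1,[0.14,0,-0.14],[0,0,0]],[-1,[0.14,0,-0.14],[0,0,0]]]'
python3 - <<'E'
from h import *
ims=[]
for n in ['scene','top']:
    im,d=viewer.camera(n);ims.append(cv2.resize(im,(400,300)));T=camT(n);v,u=np.mgrid[:384,:512];Q=w2g(deproj(n,u.ravel(),v.ravel(),d.ravel(),T))
    ok=d.ravel()>0
    f=ok&(abs(Q[:,1])<.1)&(abs(Q[:,0])<.03)&(Q[:,2]>.03)&(Q[:,2]<.125);print(n,'front x',f.sum(),np.median(Q[f,0]) if f.sum() else None)
    f=ok&(abs(Q[:,1])<.07)&(abs(Q[:,0])<.03)&(Q[:,2]>.17)&(Q[:,2]<.3);print('above x',f.sum(),np.median(Q[f,0]) if f.sum() else None)
    for t in ['front_mid','mug_mid','snack_cup_mid','leaf_edge']:
        for r in finder.spot_point(t,n)[:1]: p=T[:3,:3]@r['position']+T[:3,3];print(t,r['p'],p.round(3),w2g(p).round(4))
cv2.imwrite('pics/end.png',np.hstack(ims)[:,:,::-1]);print(ctrl.state()['t'],w2g(ctrl.state()['ee_pos']))
E
```

```text
t: 24.03
ee_pos: [0.5323, 0.085, 0.0824]
orientation: [180.0, 45.0, -83.8]
wrist_force: [-0.6, 0.4, 0.3]
opening: 0.0001
scene front x 530 -0.0004919084279820491
above x 767 -2.6352508413346522e-05
front_mid 0.72 [0.512 0.278 0.073] [ 0.0014 -0.0005  0.0735]
snack_cup_mid 0.74 [ 0.452 -0.084  0.033] [-0.352   0.0986  0.033 ]
leaf_edge 0.6 [0.736 0.12  0.28 ] [-0.1803 -0.2061  0.2799]
top front x 490 -0.001566068612577768
above x 773 -0.00132470860730583
front_mid 0.59 [0.509 0.274 0.076] [-0.0022  0.0032  0.0762]
leaf_edge 0.58 [0.732 0.114 0.281] [-0.1858 -0.2007  0.2808]
24.5333 [-1.93952568e-01  1.89528097e-04  8.21799523e-02]
```

View pics/end.png

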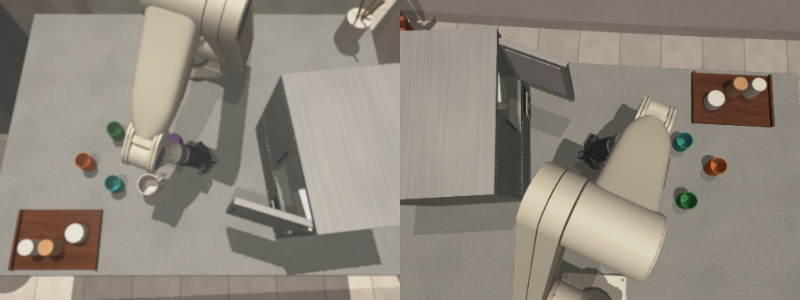

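The drawer is flush with the face above it, and the tumbler's old spot is empty. The arm hides the mug and cup, so I'll lift clear and check them.

```bash
python3 -m jog '[[-1,[-0.03,0,-0.03],[0,0,0]],[-1,[-0.06,0,-0.06],[0,0,0]],[-1,[-0.09,0,-0.09],[0,6,0]],[-1,[-0.106,0,-0.106],[0,13,0]],[-1,[-0.106,0,-0.106],[0,20,0]],[-1,[-0.106,0,-0.106],[0,27,0]],[-1,[-0.106,0,-0.106],[0,34,0]],[-1,[-0.106,0,-0.106],[0,41,0]],[-1,[-0.106,0,-0.106],[0,45,0]],[-1,[-0.106,0,-0.106],[0,45,0]],[-1,[-0.106,0,-0.106],[0,45,0]]]'
python3 - <<'E'
from h import *
for n in ['scene','top']:
    im,d=viewer.camera(n);T=camT(n)
    z=np.load(f'/tmp/{n}.npz');cv2.imwrite(f'pics/e_{n}.png',im[:,:,::-1])
    v,u=np.mgrid[:384,:512];P=deproj(n,u.ravel(),v.ravel(),d.ravel(),T);P0=np.load(f'/tmp/{n}P.npy')
    for nm,q,lo,hi in [('mug',(.628,-.176),.08,.1),('snack',(.455,-.087),.07,.09)]:
        for X in (P0,P):
            m=(np.hypot(X[:,0]-q[0],X[:,1]-q[1])<.06)&(X[:,2]>lo)&(X[:,2]<hi);print(n,nm,m.sum(),X[m].mean(0).round(4) if m.sum() else '')
    Q=w2g(P);Q0=w2g(P0)
    for X in (Q0,Q):
        m=(X[:,2]>.385)&(X[:,2]<.41)&(X[:,0]<-.01)&(X[:,0]>-.25)&(X[:,1]<-.15)&(X[:,1]>-.33);print('leaf',m.sum(),X[m].mean(0).round(4))
    f=(abs(Q[:,1])<.1)&(abs(Q[:,0])<.03)&(Q[:,2]>.03)&(Q[:,2]<.125);print('front',np.median(Q[f,0]))
s=ctrl.state();print(s['t'],abs(s['dq']).max(),w2g(s['ee_pos']))
E
```

```text
t: 25.45
ee_pos: [0.5324, 0.0851, 0.2322]
orientation: [180.0, 0.1, -83.7]
wrist_force: [-0.0, 0.5, -0.2]
opening: 0.0002
scene mug 166 [ 0.6256 -0.1734  0.0891]
scene mug 160 [ 0.6252 -0.1721  0.0894]
scene snack 498 [ 0.459  -0.0854  0.0788]
scene snack 499 [ 0.4594 -0.0853  0.0787]
leaf 994 [-0.0995 -0.2415  0.4007]
leaf 996 [-0.0989 -0.2418  0.4008]
front -0.0005088049181892611
top mug 159 [ 0.6249 -0.1731  0.0885]
top mug 153 [ 0.6257 -0.1745  0.0889]
top snack 614 [ 0.4544 -0.0858  0.078 ]
top snack 616 [ 0.4544 -0.0857  0.078 ]
leaf 919 [-0.1005 -0.2356  0.3984]
leaf 922 [-0.101  -0.2355  0.3983]
front -0.0015356277403471264
25.55 0.9083516070846697 [-1.94130841e-01  1.64628653e-04  2.31778387e-01]
```

Everything is unchanged to within noise, so I'm handing in.

```bash
python3 -c "
from plant import ctrl; print(ctrl.hand_in())"
```

```text
the job is handed in; nothing more can be done
None
```

The short steel tumbler is in the drawer and the drawer is latched shut; I handed the job in at about 25.6 s of the 72 s allowed.

- **Opening:** I pressed the drawer front to its stop (about 21 N) and it sprang out to about 75 mm. I then hooked it from behind and drew it out to about 169 mm.
- **Placing:** I gripped the steel tumbler, not one of its coloured look-alikes. I lowered it in 1 mm steps until it touched the drawer floor at about 10 N. After release it stood upright, with its rim about 80 mm above the drawer floor.
- **Closing:** I pushed the drawer in slowly to the same stop position (33 N) and let go.

**Last checks:**
- The drawer front is flush with the face above it to within about 1 mm in both cameras.
- The mug, snack cup and door leaf show no movement beyond measurement noise (1.4 mm or less).
- The robot stands clear, touching nothing.
- No check failed or disagreed, but I could not see the tumbler once the drawer was shut. That it is still upright rests on the gentle push.

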